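# Put the two camera lenses away in the divided lens crate

## Robot

A 6-joint arm with a two-finger parallel gripper is mounted at the origin on the work surface. World frame = base frame: x ahead of the robot, y to its left, z up, the work surface at z = 0. Lengths are in mm, angles in rad, forces in N, time in s.
With the tool pointing down it reaches from about 275 to 1000 mm from the base axis. Payload 8.4 kg.
Tool frame: the origin (TCP) lies at the very end of the fingers, on their centre line; the grasp point (between the pads) lies 19 mm behind it; z points along the fingers, y is the line along which they close (so a half turn about z gives the same grasp; the last joint's range is limited). The gripper opens to 85 mm and grips with 20 to 120 N. Pads are 22 mm wide; open, the fingers measure 114 mm over their backs; the gripper's body (76 mm by 85 mm) begins 54 mm behind the grasp point. The pads swing forward as they close: fully open they stand 13 mm farther back than shut.
Start: joints at [-1.108, 0.353, 1.633, -0, 1.155, -0.002], TCP at [280.151, -558.698, 231.281] pointing down, gripper open.
Joint ranges: [-2.63, 2.63], [-0.92, 2.1], [0.06, 2.66], [-1.3, 4.44], [0, 2.69], [-3.02, 3.02]. Speed limits (rad/s): [2.22, 2.22, 2.79, 3.14, 3.14, 3.14].

## Interface

Orientations are given as [roll, pitch, yaw] about the fixed x, y, z axes, in that order (R = Rz(yaw) Ry(pitch) Rx(roll)).
In Python, from rig import telemetry, imaging, r gives the robot as it stands. The module is installed in compiled form; this text tells all that it offers.
- The arm moves only by the tool step_arm, never from a script. Its argument "moves" is a list of rows, each a list of 3 entries, a list of its own where there are three numbers: the turn, a rotation vector about the tool's x, y, z scaled (see below), then the shift along the tool's x, y, z scaled (see below), then the opening, from -1 (shut) to 1 (fully open). A call has 1 to 8 rows; each row is the pose to reach, as a shift and turn from the pose commanded when the call began, along the tool's axes at that moment; what a row does not reach only later rows make up. The controller multiplies each number of a shift by 200 mm and each number of a turn by 45 degrees. A row lasts 1/10 s, in which the tool goes at most 50 mm and 8.59 degrees, less where a joint would pass 70% of its speed; a pose out of reach is approached as far as the arm can. A call with a number of a shift or a turn outside -1 to 1 is refused whole. A call with a gripper value outside its range is refused whole. The fingers move at their own pace and stop on an object; "squeeze" is the grip in N (left out, the last holds). Time passes only in rows, so rows that repeat a pose let the fingers close. It gives the time, the measured TCP pose, the force, the opening and the grip force at its end, in the units of the state.
- telemetry.sense(): the state, without advancing time (a new reading comes with each control period).
- imaging.grab_frame(name): name is "side" or "top" or "wrist"; returns the picture (420x560x3 uint8, red, green, blue); there is no depth.
- imaging.calibration(name): a dict with "fx", "fy", "cx", "cy" (pixels), "cam_to_world" (4x4, takes a point from camera to world coordinates). Camera axes: x right, y up, looking along -z (the intrinsics and any distortion apply to the point x, -y, -z); pixel columns grow to the right and rows downward; lengths in mm; the calibration is good to about 2 mm. The wrist camera is an equidistant fisheye: a pixel r from the principal point sees the ray r / f radians off the axis. A picture is of the moment at which its call begins: read the wrist's pose just before it. calibration takes no time and is no camera call; for the wrist camera it gives the pose at the moment of the call.
- r.sign_off(): hands the job in; it is judged then, once.
Trained networks look in the newest picture that a camera, given by its name, has taken for a name from the list of things; names that differ only in an ending like _2 or _b are one class to them, and where a whole thing is asked for, a point or a joint stands for the part that bears it (a point fixed in the world has none). Each returns a list of dicts, best first, with "conf" (0 to 1); they miss things now and then, are a little off and sometimes report something else, mostly with a low value. They report only what shows in the picture. A call takes as long as a camera call.
- imaging.recognise(camera, name): "extent" ([left, top, width, height] in pixels, round what is visible of it).
- imaging.mark_of(camera, name): "xy" ([column, row] in pixels: a listed point, or the origin of a listed thing).
The state is a dict: "clock": time; "qpos": joint angles; "qvel": joint speeds; "joint_efforts": joint torques, N m; "eef_pos": TCP position; "tcp_rot": TCP orientation; "contact_force": force on the tool from outside, world axes, zero at the start; "wrist_torque": the same for the moment, N m; "opening": opening from 0.0 (shut) to 1.0 (fully open); "grasp_force": force on a finger pad.
Only numpy, scipy, OpenCV 4.12 (cv2) and the standard library are available. Lean on these libraries where they do the work, as an engineer would, in place of code of your own. Each camera call takes 0.05 s, during which the arm holds its last target. There are 200 camera calls.

## Task

Two lens barrels, the long straight one and the stepped one, lean in the slanted rack: put each of them away standing upright, foot down, in its own free cell of the divided crate, either lens in either free cell. Set each down gently on the seat post inside its cell, without dropping it or pressing hard: the posts are set to different, unmeasured heights, so feel for them. Leave the short lens, the open tubes in the crate and the other things on the table where they are.

Things in the scene. Friction and masses are not known exactly. Their poses are not given: they have to be found in the camera images.
- lens_long: black cylindrical lens barrel, 130 mm long, 44 mm in diameter over its whole length (foot chamfered 3 mm), about 0.32 kg. Origin: centre of its foot; z runs along the barrel from foot to top. It starts in one of the rack's three pockets (any), foot down, leaning 35 degrees from vertical with its top towards the robot. To be put in the crate.
- lens_stepped: black stepped lens barrel, 120 mm long: 44 mm in diameter from the foot to 60 mm, tapering to 34 mm at 68 mm and 34 mm from there to the top, about 0.28 kg. Origin: centre of its foot; z runs along the barrel from foot to top. It starts in a pocket of the rack, leaning like the long one. To be put in the crate.
- lens_short: short black lens, 75 mm long, 44 mm in diameter, in the remaining pocket of the rack. Origin: centre of its foot, z along the barrel. Leave it alone.
- rack: fixed grey rack, 290 mm (y) by 120 mm. Three square pockets, 48 mm inside, walls 8 mm, 100 mm apart along its y, leaning 35 degrees, mouths towards the rack's -x (the robot). 45 mm deep along the lean; the wall on the low (robot) side rises to 72 mm as a rest. A lens comes out along its own axis. Origin: on the table; the pocket floors' centres are 32 mm above it, at y = -100, 0, 100 mm.
- crate: fixed plywood crate, a row of four cells along its x: 238 mm (x) by 64 mm (y), walls 70 mm high over the table and 6 mm thick, floor 6 mm. Cells 52 mm square inside, centres at x = -87, -29, 29, 87 mm, y = 0. In each stands a round white seat post, 32 mm across, for a lens foot to rest on. Origin: on the table, under its centre.
- felt_a: thin grey felt liner on the floor of one of the two free cells, around its seat post. Origin: centre of that cell, 6 mm above the table, axes as the crate's. The post's flat top is somewhere between 10 and 48 mm above the table, differing from cell to cell and not given; its springy cap gives 1 mm per 7 N.
- felt_b: thin grey felt liner on the floor of the other free cell, with its own seat post of another height (10 to 48 mm above the table). Origin: centre of that cell, 6 mm above the table.
- tube_a: open aluminium tube, 46 mm outside, 80 mm high, standing loose in one of the crate's cells, around the seat post. Origin: centre of its underside. Leave it there.
- tube_b: a second such tube in another cell of the crate. Leave it there.
- post_holder: steel post on a round foot, 60 mm in diameter at the foot and 125 mm high, loose, between rack and crate on the robot's side. Origin: centre of its underside. Leave it alone.
- mirror_mount: mirror in a square mount on a pedestal, 50 by 60 mm at the base, 97 mm high, loose, between rack and crate on the far side. Origin: centre of its underside. Leave it alone.
- hex_driver: hand driver lying on the table to the left, near the robot, about 200 mm long. Leave it alone.
- clamp_fork: flat aluminium clamp, 70 by 30 by 20 mm, lying on the table to the right, near the robot. Leave it alone.

How it is judged (in metres and radians):
At the end, for the whole second after the job is handed in: Both lenses stand at rest in the two free cells, one in each (foot within 9 mm of the cell centre), upright within 0.1 rad, on the seat posts (foot 4 to 52 mm above the table); short lens, open tubes, and the other loose things within 25 mm of where they began (((horizontal distance between lens_long and felt_a below 0.009 m and horizontal distance between lens_stepped and felt_b below 0.009 m) or (horizontal distance between lens_long and felt_b below 0.009 m and horizontal distance between lens_stepped and felt_a below 0.009 m)) and angle between each of lens_long, lens_stepped's own z axis and vertical below 0.1 rad and z of lens_long in the frame of crate between 0.004 and 0.052 m and contact force between each of lens_long, lens_stepped and crate above 0.5 N and linear speed of each of lens_long, lens_stepped below 0.02 m/s and z of lens_stepped in the frame of crate between 0.004 and 0.052 m and distance of each of lens_short, tube_a, tube_b, post_holder, mirror_mount, hex_driver, clamp_fork from where it was at the start of the episode below 0.025 m); the robot touches nothing.
It fails at once if the long lens is pressed against the crate or a seat post with more than 40 N (contact force between lens_long and crate above 40 N).
It fails at once if the stepped lens is pressed against the crate or a seat post with more than 40 N (contact force between lens_stepped and crate above 40 N).
It fails at once if the long lens is dropped: it moves faster than 0.25 m/s while the fingers do not hold it (a fall of about 3 mm) (linear speed of lens_long above 0.25 m/s and not (contact force between the fingers and lens_long above 0.2 N)).
It fails at once if the stepped lens is dropped: it moves faster than 0.25 m/s while the fingers do not hold it (a fall of about 3 mm) (linear speed of lens_stepped above 0.25 m/s and not (contact force between the fingers and lens_stepped above 0.2 N)).
It fails at once if the short lens, an open tube or another loose thing is displaced by more than 25 mm (distance of any of lens_short, tube_a, tube_b, post_holder, mirror_mount, hex_driver, clamp_fork from where it was at the start of the episode above 0.025 m).
It also fails if it takes over 69 s, if anything falls off the work surface, if the arm or the gripper's body presses on something with over 40 N, if the wrist force passes 120 N, or if a joint passes its speed limit or range.

## Working session

There is one attempt and no reset: what is moved stays moved. The work goes in short steps, Python scripts to look and compute and a tool call to move; the robot and the scene stay as the last step left them, time stands still between calls to the robot, and variables do not carry over. Pictures are saved under pics/ and viewed, at most 10 in all, crops included, and the job is handed in when it is done.

Besides the shell and the picture viewer there is one more tool, called as name(argument=value, ...) on one line, values as JSON. step_arm: Moves the arm, as the interface text tells. Its arguments: {"type":"object","properties":{"moves":{"type":"array"},"squeeze":{"type":"number"}},"required":["moves"]}

```bash
mkdir -p pics
python3 - <<'E'
from rig import telemetry, imaging, r
import cv2, json
s=telemetry.sense(); print({k:s[k] for k in('clock','eef_pos','tcp_rot','opening','contact_force')})
for c in('top','side'):
    im=imaging.grab_frame(c); cv2.imwrite(f'pics/{c}0.png',im[:,:,::-1])
    k=imaging.calibration(c); print(c,{q:(v if not hasattr(v,'tolist') else v.tolist()) for q,v in k.items()})
    for n in ['lens_long','lens_stepped','lens_short','rack','crate','felt_a','tube_a','post_holder','mirror_mount']:
        print(n,[(round(d['conf'],2),[round(float(x)) for x in d['xy']]) for d in imaging.mark_of(c,n)][:4])
E
```

```text
{'clock': 0.0, 'eef_pos': array([ 279.9592961 , -558.27766629,  230.57136308]), 'tcp_rot': array([-3.14023940e+00, -1.57369033e-05,  4.64795665e-01]), 'opening': 1.001963441834208, 'contact_force': array([ 0.01499541, -0.81789504,  0.73094152])}
top {'fx': 430.21212537248937, 'fy': 430.21212537248937, 'cx': 270.4337794896419, 'cy': 200.21650798724386, 'cam_to_world': [[0.018966661500093206, 0.9969607144062071, -0.07556189305599867, 452.7387996404912], [-0.9997003855712268, 0.017740585413878088, -0.016864480955942358, -21.941622382402016], [-0.01547271276413186, 0.07585911652423981, 0.9969984902696095, 1089.0731878853012], [0.0, 0.0, 0.0, 1.0]]}
lens_long []
lens_stepped [(0.58, [186, 184])]
lens_short [(0.85, [228, 182]), (0.46, [277, 237])]
rack [(0.83, [193, 183]), (0.43, [370, 236])]
crate [(0.95, [366, 201])]
felt_a [(0.61, [370, 214]), (0.61, [359, 170])]
tube_a [(0.84, [364, 188]), (0.53, [372, 238])]
post_holder [(0.88, [274, 236])]
mirror_mount [(0.94, [283, 139]), (0.25, [369, 214])]
side {'fx': 388.053011596536, 'fy': 388.053011596536, 'cx': 279.719510592238, 'cy': 213.87139406649098, 'cam_to_world': [[-0.9822132867774264, 0.1307179942260826, -0.13479564259795193, 357.42713600665684], [-0.18752139789628297, -0.6460552914462266, 0.7398974832538324, 816.1833796534868], [0.009632476779566253, 0.7520142062353883, 0.6590765122588198, 794.8396508711913], [0.0, 0.0, 0.0, 1.0]]}
lens_long [(0.64, [231, 307])]
lens_stepped [(0.59, [240, 271])]
lens_short [(0.54, [247, 247])]
rack [(0.59, [241, 281])]
crate [(0.75, [311, 180]), (0.64, [284, 183])]
felt_a [(0.63, [285, 179])]
tube_a [(0.68, [247, 244]), (0.53, [277, 178]), (0.42, [312, 181])]
post_holder [(0.74, [298, 231])]
mirror_mount [(0.82, [219, 216])]
```

Run:
```python
import cv2
a=cv2.imread('pics/top0.png')[110:290,130:420]; cv2.imwrite('pics/topc.png',cv2.resize(a,(800,497),interpolation=cv2.INTER_CUBIC))
a=cv2.imread('pics/side0.png')[130:360,170:390]; cv2.imwrite('pics/sidec.png',cv2.resize(a,(574,600),interpolation=cv2.INTER_CUBIC))
```

```text
(no output)
```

View pics/topc.png

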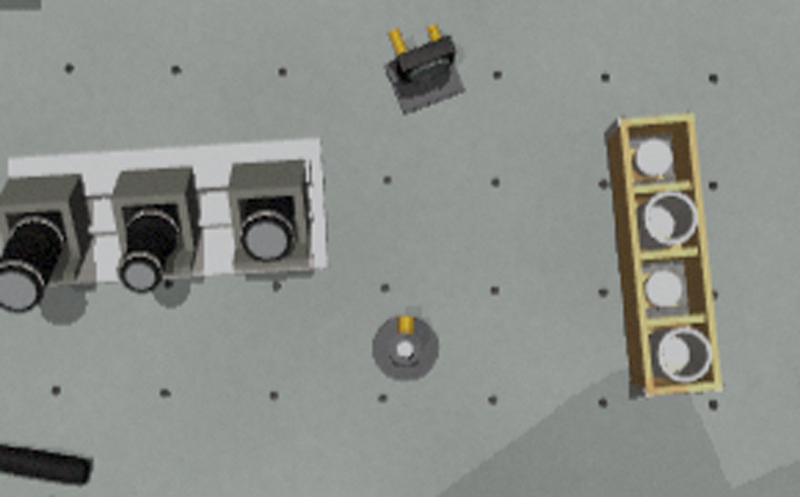

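View pics/sidec.png

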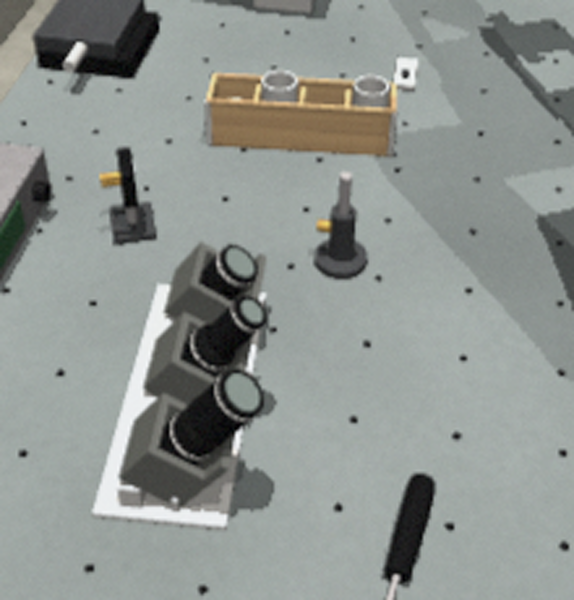

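The top view shows the long lens in the left pocket (its top at crop 18,287), the stepped one in the middle (140,272) and the short one on the right (267,240). The free crate cells are the 1st (655,157) and the 3rd (663,288) from the top; the tubes stand in the 2nd and 4th. In the side view the lens tops are at crop (240,394), (248,314) and (238,265).

```bash
cat > h.py <<'E'
import numpy as np, cv2
from scipy.spatial.transform import Rotation as R
from scipy.optimize import least_squares
def rays(k,px):
    px=np.atleast_2d(px).astype(float); T=np.array(k['cam_to_world'])
    x=(px[:,0]-k['cx'])/k['fx']; y=(px[:,1]-k['cy'])/k['fy']
    if k.get('fish'):
        r=np.hypot(x,y)+1e-12; s=np.sin(r)/r; d=np.c_[x*s,-y*s,-np.cos(r)]
    else: d=np.c_[x,-y,-np.ones_like(x)]
    return T[:3,3], d@T[:3,:3].T
def back(k,px,z):
    o,d=rays(k,px); t=(np.asarray(z)-o[2])/d[:,2]; return o+d*t[:,None]
def proj(k,P):
    T=np.array(k['cam_to_world']); c=(np.atleast_2d(P)-T[:3,3])@T[:3,:3]
    x,y,z=c[:,0],-c[:,1],-c[:,2]
    if k.get('fish'):
        rr=np.hypot(x,y)+1e-12; th=np.arctan2(rr,z); u,v=x/rr*th,y/rr*th
    else: u,v=x/z,y/z
    return np.c_[k['cx']+k['fx']*u,k['cy']+k['fy']*v]
def fit(views,p0):
    # views: list of (k,pixels,local pts); solves x,y,yaw
    def f(p):
        M=R.from_euler('z',p[2]).as_matrix()
        return np.concatenate([(proj(k,np.asarray(l)@M.T+[p[0],p[1],0])-px).ravel() for k,px,l in views])
    s=least_squares(f,p0,x_scale=[10,10,.1]); return s.x, f(s.x)
def calib(n):
    from rig import imaging
    k=dict(imaging.calibration(n)); k['fish']=(n=='wrist'); return k
E
python3 - <<'E'
from h import *
np.set_printoptions(precision=1,suppress=True)
kt,ks=calib('top'),calib('side')
T=lambda a:np.array(a)/[2.759,2.761]+[129.7,109.7]
S=lambda a:np.array(a)/2.609+[169.7,129.7]
lt=T([[18,287],[140,272],[267,240]]); ls=S([[240,394],[248,314],[238,265]])
print(back(kt,lt,[138.5,130.3,93.4])); print(back(ks,ls,[138.5,130.3,93.4]))
c=T([[620,120],[693,116],[720,388],[648,394]]); loc=[[119,32,70],[119,-32,70],[-119,-32,70],[-119,32,70]]
p,e=fit([(kt,c,loc)],[450,-230,0]); print('crate',p,p[2]*1e3,e)
M=R.from_euler('z',p[2]).as_matrix()
for x in(87,29,-29,-87): print(x,(M@[x,0,0])[:2]+p[:2])
print(back(kt,T([[320,138],[326,266]]),[0,0]))
w=calib('wrist'); from rig import telemetry
s=telemetry.sense(); Tw=np.array(w['cam_to_world']); M=R.from_euler('xyz',s['tcp_rot']).as_matrix()
print('cam in tool',M.T@(Tw[:3,3]-s['eef_pos']),'\n',M.T@Tw[:3,:3],w['fx'],w['cx'],w['cy'])
E
```

```text
[[489.6 291.7 138.5]
 [503.9 195.5 130.3]
 [534.8  97.3  93.4]]
[[488.8 300.6 138.5]
 [503.6 203.7 130.3]
 [536.  106.1  93.4]]
crate [ 531.4 -246.5    0.1] 99.95430153214743 [-0.2 -0.2  0.2 -0.9  0.6  0.5 -0.6  0.5]
87 [ 618.  -237.8]
29 [ 560.3 -243.6]
-29 [ 502.6 -249.4]
-87 [ 444.9 -255.2]
[[638.2  61.8   0. ]
 [519.4  53.5   0. ]]
cam in tool [  71.7    0.2 -142.3] 
 [[-0.   1.   0.3]
 [ 1.   0.   0. ]
 [ 0.   0.3 -1. ]] 325.19226210127806 284.9647257462414 210.8268138684022
```

```bash
cat >> h.py <<'E'
def rel(pos,rpy):
    from rig import telemetry
    s=telemetry.sense(); M=R.from_euler('xyz',s['tcp_rot'])
    d=M.inv().apply(np.array(pos)-s['eef_pos']); t=(M.inv()*R.from_euler('xyz',rpy)).as_rotvec()
    print('t',round(float(s['clock']),2),'pos',s['eef_pos'].round(1),'rpy',s['tcp_rot'].round(3),'F',s['contact_force'].round(1),'op',round(float(s['opening']),3))
    print('turn',(t/np.radians(45)).round(4).tolist(),'shift',(d/200).round(4).tolist(),'rows',round(max(np.linalg.norm(d)/50,np.degrees(np.linalg.norm(t))/8.59),1))
E
python3 -c "
from h import *
rel([500,-255,250],[np.pi,0,.1])"
```

```text
t 1.0 pos [ 280.2 -558.7  231.3] rpy [-3.142 -0.     0.465] F [0.4 0.5 0.7] op 0.999
turn [-0.0001, 0.0, 0.4645] shift [1.6632, -0.8646, -0.0935] rows 7.5
```

step_arm(moves=[[[0,0,0.465],[1,-0.52,-0.09],1],[[0,0,0.465],[1,-0.52,-0.09],1],[[0,0,0.465],[1,-0.52,-0.09],1],[[0,0,0.465],[1,-0.52,-0.09],1],[[0,0,0.465],[1,-0.52,-0.09],1]])

```text
clock: 1.5
eef_pos: [413.9, -373.4, 249.8]
tcp_rot: [-3.141, -0.001, 0.101]
contact_force: [-0.3, -1.1, -0.5]
opening: 1.001
grasp_force: 0.0
```

```bash
python3 -c "
from h import *
rel([500,-255,250],[np.pi,0,.1])"
```

```text
t 1.5 pos [ 413.9 -373.4  249.8] rpy [-3.141e+00 -1.000e-03  1.010e-01] F [-0.3 -1.1 -0.5] op 1.001
turn [-0.0002, -0.0011, 0.0009] shift [0.4878, -0.5458, -0.0005] rows 2.9
```

step_arm(moves=[[[0,0,0],[0.48,-0.545,0],1],[[0,0,0],[0.48,-0.545,0],1],[[0,0,0],[0.48,-0.545,0],1],[[0,0,0],[0.48,-0.545,0],1]])

```text
clock: 1.9
eef_pos: [499.7, -254.1, 249.5]
tcp_rot: [-3.141, -0.001, 0.104]
contact_force: [-0.2, 0.2, -0.3]
opening: 1.002
grasp_force: 0.0
```

Run:
```python
from h import *
from rig import imaging
import pickle
k=calib('wrist'); im=imaging.grab_frame('wrist'); pickle.dump(k,open('kw1.pkl','wb'))
cv2.imwrite('pics/w1.png',im[:,:,::-1])
M=R.from_euler('z',.1).as_matrix()
loc=np.array([[119,32,70],[119,-32,70],[-119,-32,70],[-119,32,70]])
P=loc@M.T+[531.4,-246.5,0]; px=proj(k,P); print(px.round(0))
lo=(px.min(0)-25).astype(int).clip(0); hi=(px.max(0)+25).astype(int); print(lo,hi)
a=im[lo[1]:hi[1],lo[0]:hi[0],::-1]; f=min(800/a.shape[1],600/a.shape[0]); print(f,im.shape)
cv2.imwrite('pics/w1c.png',cv2.resize(a,None,fx=f,fy=f,interpolation=cv2.INTER_CUBIC))
```

```text
[[248.  40.]
 [314.  40.]
 [310. 267.]
 [252. 267.]]
[223  14] [339 291]
2.1660649819494586 (420, 560, 3)
```

View pics/w1c.png

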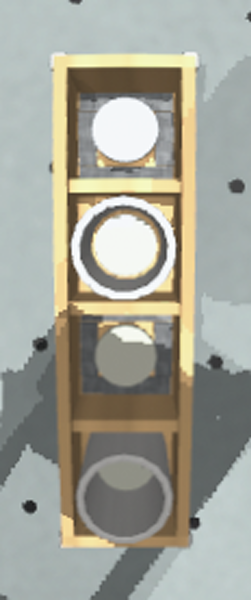

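The wrist view shows the crate rim corners at crop (52,55), (196,55), (190,546) and (62,546), close to the prediction. The felted free cells are the 1st and 3rd from the far end.

Run:
```python
from h import *
import pickle
np.set_printoptions(precision=2,suppress=True)
k=pickle.load(open('kw1.pkl','rb')); kt=calib('top')
W=np.array([[52,55],[196,55],[190,546],[62,546]])/2.166+[222.7,13.7]
loc=np.array([[119,32,70],[119,-32,70],[-119,-32,70],[-119,32,70]])
T=np.array([[620,120],[693,116],[720,388],[648,394]])/[2.759,2.761]+[129.7,109.7]
for v in([(k,W,loc)],[(k,W,loc),(kt,T,loc)]):
    p,e=fit(v,[530,-246,.1]); print(p,e)
M=R.from_euler('z',p[2]).as_matrix()
for x in(87,29,-29,-87): print(x,(M@[x,0,0])[:2]+p[:2])
rel([440,180,330],[np.pi,-.3,.07])
```

```text
[ 532.42 -245.67    0.1 ] [ 0.51  0.06 -0.45 -0.39 -0.46  0.2   0.41  0.16]
[ 532.23 -245.8     0.1 ] [ 0.7   0.22 -0.25 -0.17 -0.44  0.38  0.44  0.3  -0.64 -0.44 -0.35 -1.31
  0.48  0.1  -0.67  0.23]
87 [ 618.76 -236.78]
29 [ 561.07 -242.8 ]
-29 [ 503.39 -248.81]
-87 [ 445.7  -254.83]
t 1.95 pos [ 498.4 -256.   249.4] rpy [-3.14 -0.    0.1 ] F [-0.5 -0.8 -0. ] op 0.997
turn [-0.0065, 0.3815, 0.0425] shift [-0.0646, -2.1983, -0.4032] rows 8.9
```

```bash
python3 -c "
from h import *
rel([452,193,240],[np.pi,-.611,.07])"
```

```text
t 1.95 pos [ 498.4 -256.   249.4] rpy [-3.142 -0.     0.104] F [-0.5 -0.8 -0. ] op 0.997
turn [-0.0131, 0.7775, 0.0415] shift [0.0017, -2.2567, 0.0468] rows 9.0
```

step_arm(moves=[[[0,0,0],[0,-1,0],1],[[0,0,0],[0,-1,0],1],[[0,0,0],[0,-1,0],1],[[0,0,0],[0,-1,0],1]])

```text
clock: 2.35
eef_pos: [476.4, -58.6, 249.4]
tcp_rot: [3.141, -0.0, 0.098]
contact_force: [1.8, 0.8, 1.6]
opening: 1.002
grasp_force: 0.0
```

```bash
python3 -c "
from h import *
rel([452,193,230],[np.pi,-.611,.07])"
```

```text
t 2.35 pos [476.4 -58.6 249.4] rpy [ 3.141 -0.     0.098] F [1.8 0.8 1.6] op 1.002
turn [-0.0103, 0.7775, 0.0344] shift [0.0015, -1.264, 0.0965] rows 5.1
```

step_arm(moves=[[[-0.01,0.7775,0.034],[0,-1,0.09],1],[[-0.01,0.7775,0.034],[0,-1,0.09],1],[[-0.01,0.7775,0.034],[0,-1,0.09],1],[[-0.01,0.7775,0.034],[0,-1,0.09],1],[[-0.01,0.7775,0.034],[0,-1,0.09],1]])

```text
clock: 2.85
eef_pos: [460.1, 119.3, 231.8]
tcp_rot: [3.121, -0.563, 0.072]
contact_force: [1.1, -0.7, -0.1]
opening: 1.001
grasp_force: 0.0
```

```bash
python3 -c "
from h import *
rel([452,193,210],[np.pi,-.611,.07])"
```

```text
t 2.85 pos [460.1 119.3 231.8] rpy [ 3.121 -0.563  0.072] F [ 1.1 -0.7 -0.1] op 1.001
turn [0.0252, 0.061, 0.0029] shift [-0.0696, -0.372, 0.0769] rows 1.5
```

step_arm(moves=[[[0,0,0],[-0.06,-0.28,0.05],1],[[0,0,0],[-0.06,-0.28,0.05],1],[[0,0,0],[-0.06,-0.28,0.05],1],[[0,0,0],[-0.06,-0.28,0.05],1]])

```text
clock: 3.25
eef_pos: [452.7, 173.5, 215.6]
tcp_rot: [3.119, -0.559, 0.073]
contact_force: [-0.3, -0.0, 0.4]
opening: 1.0
grasp_force: 0.0
```

Run:
```python
from h import *
from rig import imaging
import pickle
rel([452,193,210],[np.pi,-.611,.07])
k=calib('wrist'); im=imaging.grab_frame('wrist'); pickle.dump(k,open('kw2.pkl','wb'))
cv2.imwrite('pics/w2.png',im[:,:,::-1])
for n in('lens_long','lens_stepped','lens_short','rack'):
  print(n,[(round(d['conf'],2),[round(float(x)) for x in d['extent']]) for d in imaging.recognise('wrist',n)][:2])
cv2.imwrite('pics/w2b.png',cv2.resize(im[:,:,::-1],(800,600),interpolation=cv2.INTER_CUBIC))
```

```text
t 3.25 pos [452.7 173.5 215.6] rpy [ 3.119 -0.559  0.073] F [-0.3 -0.   0.4] op 1.0
turn [0.0272, 0.0664, 0.0039] shift [-0.0115, -0.0979, 0.0234] rows 0.4
lens_long [(0.83, [114, 169, 74, 76])]
lens_stepped [(0.71, [234, 167, 51, 67])]
lens_short [(0.79, [337, 160, 54, 58])]
rack [(0.91, [133, 145, 260, 94])]
```

View pics/w2b.png

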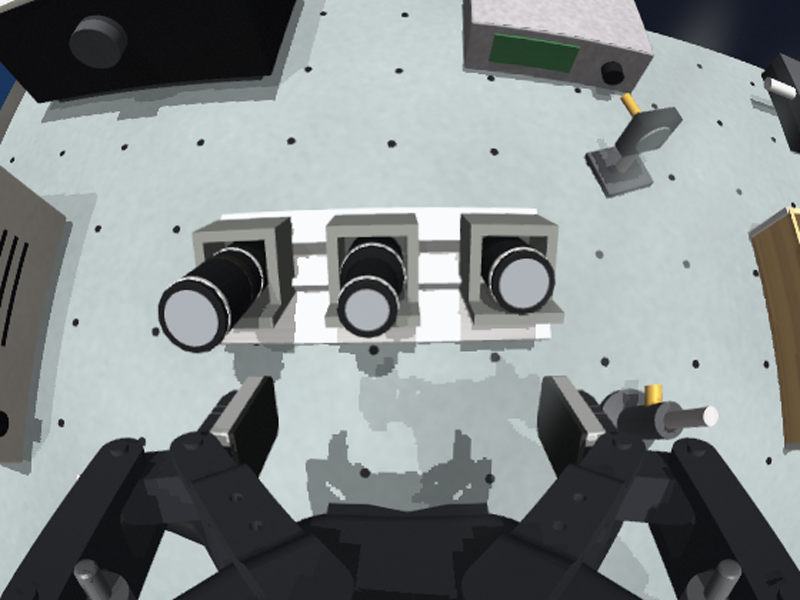

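The wrist view shows the lens tops at picture (195,315) long, (368,307) stepped and (523,280) short. The mirror mount is off to the right and the fingers are clear.

Run:
```python
from h import *
import pickle
np.set_printoptions(precision=2,suppress=True)
k=pickle.load(open('kw2.pkl','rb')); kt,ks=calib('top'),calib('side')
a=np.radians(35); off=np.array([-np.cos(a),0,-np.sin(a)])*2
loc=np.array([[-L*np.sin(a),y,32+L*np.cos(a)] for L,y in((130,100),(120,0),(75,-100))])+off
W=np.array([[195,315],[368,307],[523,280]])/1.4286-.15
T=np.array([[18,287],[140,272],[267,240]])/[2.759,2.761]+[129.7,109.7]
S=np.array([[240,394],[248,314],[238,265]])/2.609+[169.7,129.7]
V={'w':(k,W,loc),'t':(kt,T,loc),'s':(ks,S,loc)}
for c in('w','t','s','wt','wts'):
    p,e=fit([V[q] for q in c],[565,200,.07]); print(c,p,e)
# free triangulation per lens, w+t
for i in range(3):
    f=lambda X:np.concatenate([proj(V[q][0],X)[0]-V[q][1][i] for q in 'wt'])
    s=least_squares(f,[500,200,130]); print('tri wt',s.x,f(s.x), 'model z',loc[i,2])
```

```text
w [572.66 201.93   0.09] [-2.16  0.32  0.52 -0.53  1.66 -0.13]
t [573.1  199.63   0.07] [-0.8  -0.17  0.48  0.5   0.34 -0.36]
s [573.35 207.43   0.08] [-0.18  0.41  0.4  -0.26 -0.22 -0.26]
wt [572.71 201.64   0.08] [-1.96  0.08  0.74 -0.56  1.89  0.02 -1.28  0.51 -0.04  0.64 -0.32 -0.74]
wts [572.84 202.01   0.08] [-2.36 -0.17  0.25 -0.75  1.5  -0.08 -1.46  0.42 -0.22  0.58 -0.49 -0.77
  0.63 -1.52  1.11 -1.88  0.41 -1.65]
tri wt [488.76 293.1  137.16] [ 0.18 -0.11 -0.43  0.37] model z 137.34261288486684
tri wt [504.03 197.   121.57] [-0.06 -0.05  0.19  0.13] model z 129.15109244197694
tri wt [537.08  99.16  89.49] [ 0.22  0.36 -0.56 -0.86] model z 92.2892504489723
```

```bash
python3 -c "
from h import *
rel([481,195.3,162],[np.pi,-.611,.075])"
```

```text
t 3.5 pos [453.  173.  215.9] rpy [ 3.12 -0.56  0.07] F [ 0.5 -0.1 -0.1] op 0.995
turn [0.0313, 0.0653, -0.0048] shift [-0.0183, -0.1081, 0.3045] rows 1.3
```

step_arm(moves=[[[0.031,0.065,-0.005],[-0.018,-0.108,0.304],1],[[0.031,0.065,-0.005],[-0.018,-0.108,0.304],1],[[0.031,0.065,-0.005],[-0.018,-0.108,0.304],1],[[0.031,0.065,-0.005],[-0.018,-0.108,0.304],1]])

```text
clock: 3.9
eef_pos: [480.7, 195.0, 162.7]
tcp_rot: [3.141, -0.605, 0.074]
contact_force: [-1.3, -0.5, -0.6]
opening: 0.996
grasp_force: 0.0
```

Run:
```python
from h import *
from rig import imaging
import pickle
rel([481,195.3,162],[np.pi,-.611,.075])
k=calib('wrist'); im=imaging.grab_frame('wrist'); pickle.dump(k,open('kw3.pkl','wb'))
cv2.imwrite('pics/w3.png',im[:,:,::-1])
print([(round(d['conf'],2),[round(float(x)) for x in d['extent']]) for d in imaging.recognise('wrist','lens_stepped')][:2],k['cx'])
a=im[120:300,165:405,::-1]
cv2.imwrite('pics/w3c.png',cv2.resize(a,(800,600),interpolation=cv2.INTER_CUBIC))
```

```text
t 3.9 pos [480.7 195.  162.7] rpy [ 3.141 -0.605  0.074] F [-1.3 -0.5 -0.6] op 0.996
turn [0.0011, 0.0071, -0.0009] shift [-0.0005, -0.0014, 0.0039] rows 0.0
[(0.94, [254, 179, 59, 90])] 284.9647257462414
```

View pics/w3c.png

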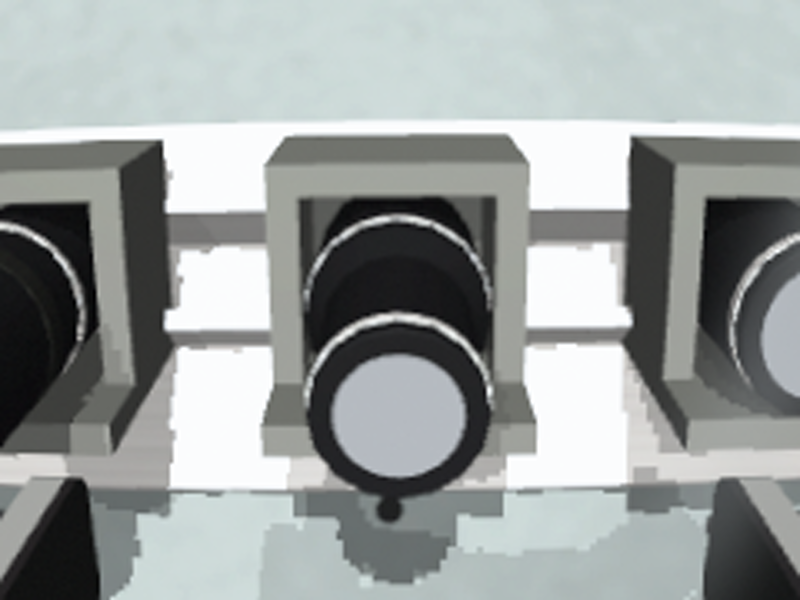

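The stepped lens is centred, its top disc at crop (399,415), with the fingers symmetric about it.

Run:
```python
from h import *
import pickle
k=pickle.load(open('kw3.pkl','rb'))
M=R.from_euler('xyz',[3.141,-.607,.074]).as_matrix(); o=np.array([480.7,195,162.5])
c,d=rays(k,[[165+399/3.333-.15,120+415/3.333-.15]]); c=M.T@(c-o); d=M.T@d[0]
for z in(32,36,40,44,48): print(z,(c+d*(z-c[2])/d[2]).round(1))
rel([0,0,0],[np.pi,-.611,.075])
```

```text
32 [ 0.1 -0.2 32. ]
36 [-1.5 -0.2 36. ]
40 [-3.2 -0.2 40. ]
44 [-4.8 -0.2 44. ]
48 [-6.5 -0.2 48. ]
t 4.0 pos [481.2 195.5 164.3] rpy [-3.14  -0.608  0.073] F [-0.3  0.3  0.3] op 0.999
turn [-0.0005, 0.0037, -0.0021] shift [-2.497, 0.7981, -0.7387] rows 10.9
```

step_arm(moves=[[[0,0,0],[-0.0125,0,0.2],1],[[0,0,0],[-0.0125,0,0.4],1],[[0,0,0],[-0.0125,0,0.4],1],[[0,0,0],[-0.0125,0,0.4],1],[[0,0,0],[-0.0125,0,0.4],0],[[0,0,0],[-0.0125,0,0.4],-0.3],[[0,0,0],[-0.0125,0,0.4],-1],[[0,0,0],[-0.0125,0,0.4],-1]], squeeze=50)

```text
clock: 4.8
eef_pos: [532.0, 197.3, 119.7]
tcp_rot: [-3.139, -0.566, 0.085]
contact_force: [0.6, 1.4, 1.3]
opening: 0.333
grasp_force: 0.5
```

step_arm(moves=[[[0,0,0],[0,0,0],-1],[[0,0,0],[0,0,0],-1],[[0,0,0],[0,0,0],-1]])

```text
clock: 5.1
eef_pos: [534.1, 198.0, 120.9]
tcp_rot: [-3.138, -0.569, 0.084]
contact_force: [3.9, -0.8, 6.0]
opening: 0.002
grasp_force: 3.7
```

Run:
```python
from h import *
from rig import imaging,telemetry
s=telemetry.sense(); print({k:np.round(s[k],3) for k in s})
im=imaging.grab_frame('wrist');cv2.imwrite('pics/w4.png',im[:,:,::-1])
im2=imaging.grab_frame('side')
cv2.imwrite('pics/w4b.png',np.vstack([cv2.resize(im[100:420,100:460,::-1],(338,300)),cv2.resize(im2[150:350,160:385,::-1],(338,300))]))
```

```text
{'clock': np.float64(5.1), 'qpos': array([ 0.474,  0.264,  2.243, -1.123,  0.225,  3.016]), 'qvel': array([-0.001, -0.001,  0.   ,  0.001,  0.001, -0.001]), 'joint_efforts': array([ 7.7500e-01, -3.8366e+01, -1.7289e+01, -1.8900e-01, -1.8900e-01,
        4.0000e-03]), 'eef_pos': array([534.114, 198.007, 120.924]), 'tcp_rot': array([-3.138, -0.569,  0.084]), 'contact_force': array([ 3.926, -0.772,  5.986]), 'wrist_torque': array([ 0.045, -0.88 , -0.003]), 'grasp_force': np.float64(3.665), 'opening': np.float64(0.002)}
```

View pics/w4b.png

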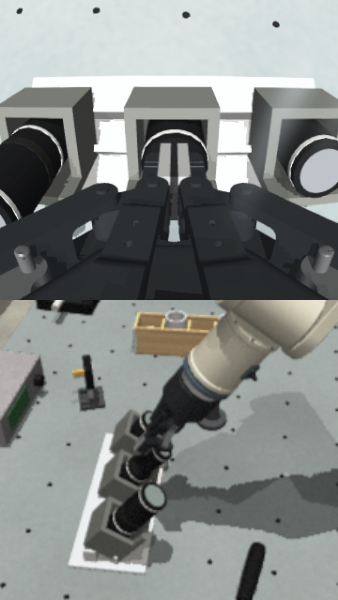

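Joint 6 hit its range and the fingers closed short of the lens, in air. The cure is to back out, flip the tool half a turn, and grasp at a steeper tilt. Turning about the closing axis is harmless to the grip.

step_arm(moves=[[[0,0,0],[0,0,-0.25],-1],[[0,0,0],[0,0,-0.5],-1],[[0,0,-1],[0,0,-0.6],0],[[0,0,-1],[0,0,-0.6],1],[[0,0,-1],[0,0,-0.6],1],[[0,0,-1],[0,0,-0.6],1],[[0,0,-1],[0,0,-0.6],1],[[0,0,-1],[0,0,-0.6],1]])

```text
clock: 6.0
eef_pos: [467.9, 191.3, 220.5]
tcp_rot: [2.719, -0.388, 0.96]
contact_force: [0.0, 0.4, 0.2]
opening: 0.998
grasp_force: 0.0
```

step_arm(moves=[[[0,0,-1],[0,0,0],1],[[0,0,-1],[0,0,0],1],[[0,0,-1],[0,0,0],1],[[0,0,-1],[0,0,0],1],[[0,0,-1],[0,0,0],1],[[0,0,-1],[0,0,0],1]])

```text
clock: 6.6
eef_pos: [467.9, 191.3, 220.4]
tcp_rot: [2.576, 0.001, 1.661]
contact_force: [0.1, 0.2, -0.0]
opening: 1.0
grasp_force: 0.0
```

step_arm(moves=[[[0,0,-1],[0,0,0],1],[[0,0,-1],[0,0,0],1],[[0,0,-1],[0,0,0],1],[[0,0,-1],[0,0,0],1],[[0,0,-1],[0,0,0],1],[[0,0,-1],[0,0,0],1]])

```text
clock: 7.2
eef_pos: [467.9, 191.3, 220.4]
tcp_rot: [2.721, 0.389, 2.363]
contact_force: [0.6, -0.5, -0.1]
opening: 1.004
grasp_force: 0.0
```

Run:
```python
from h import *
from rig import telemetry
# TCP ~45 mm above lens top along a 22 deg tilted approach; grasp pt on lens axis
rel([486,195,172],[np.pi,.384,-3.0666])
print(telemetry.sense()['qpos'].round(2))
```

```text
t 7.2 pos [467.9 191.3 220.4] rpy [2.721 0.389 2.363] F [ 0.6 -0.5 -0.1] op 1.004
turn [0.0976, 0.2157, -0.979] shift [0.0444, -0.0293, 0.2534] rows 5.3
[ 0.55 -0.03  2.27 -0.57  0.45  0.13]
```

step_arm(moves=[[[0.098,0.216,-0.979],[0.03,-0.03,0.1],1],[[0.098,0.216,-0.979],[0.03,-0.03,0.1],1],[[0.098,0.216,-0.979],[0.03,-0.03,0.1],1],[[0.098,0.216,-0.979],[0.03,-0.03,0.1],1],[[0.098,0.216,-0.979],[0.03,-0.03,0.1],1],[[0.098,0.216,-0.979],[0.03,-0.03,0.1],1],[[0.098,0.216,-0.979],[0.03,-0.03,0.1],1]])

```text
clock: 7.9
eef_pos: [472.0, 191.8, 199.1]
tcp_rot: [3.139, 0.384, -3.072]
contact_force: [-0.8, -0.0, 0.6]
opening: 0.999
grasp_force: 0.0
```

Run:
```python
from h import *
from rig import telemetry
rel([482.7,195.1,151],[np.pi,.384,-3.0666])
print(telemetry.sense()['qpos'].round(2))
```

```text
t 7.9 pos [472.  191.8 199.1] rpy [ 3.139  0.384 -3.072] F [-0.8 -0.   0.6] op 0.999
turn [0.0012, -0.0003, -0.006] shift [0.0394, 0.0118, 0.2437] rows 1.0
[ 0.48  0.05  2.16 -0.27  0.59 -0.96]
```

step_arm(moves=[[[0,0,-0.006],[0.039,0.012,0.244],1],[[0,0,-0.006],[0.039,0.012,0.244],1],[[0,0,-0.006],[0.039,0.012,0.244],1]])

```text
clock: 8.2
eef_pos: [481.4, 194.4, 149.9]
tcp_rot: [3.141, 0.381, -3.068]
contact_force: [-1.1, 0.2, -0.1]
opening: 1.0
grasp_force: 0.0
```

Run:
```python
from h import *
from rig import telemetry, imaging
import pickle
rel([522.7,198.1,92.7],[np.pi,.384,-3.0666])
k=calib('wrist'); im=imaging.grab_frame('wrist'); pickle.dump(k,open('kw5.pkl','wb'))
g=cv2.cvtColor(im,cv2.COLOR_RGB2GRAY); print(k['cx'],[(round(d['conf'],2),[round(float(x),1) for x in d['extent']]) for d in imaging.recognise('wrist','lens_stepped')][:2])
cv2.imwrite('pics/w5.png',cv2.resize(im[:,:,::-1],(700,525)))
```

```text
t 8.2 pos [481.4 194.4 149.9] rpy [ 3.141  0.381 -3.068] F [-1.1  0.2 -0.1] op 1.0
turn [-0.0006, -0.0041, -0.0019] shift [-0.086, 0.0033, 0.3428] rows 1.4
284.9647257462414 [(0.94, [252.1, 219.2, 59.7, 62.3])]
```

View pics/w5.png

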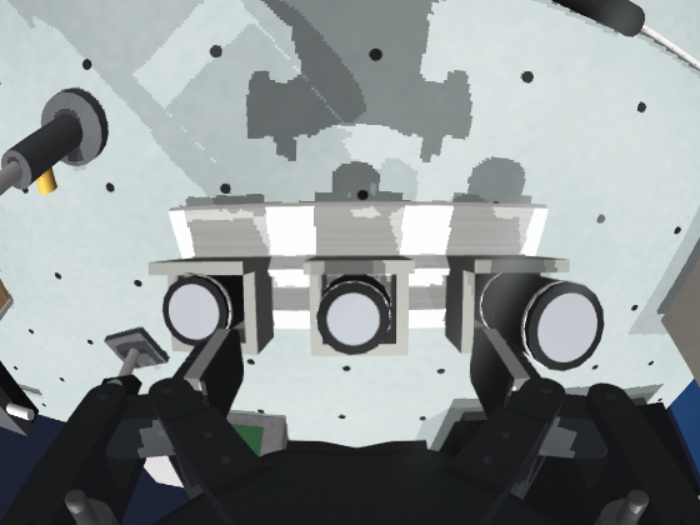

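The stepped lens top is at (354,317), about 0.8 mm off the tool's centre line. The fingers straddle it clear of its neighbours.

step_arm(moves=[[[0,0,0],[-0.043,-0.001,0.17],1],[[0,0,0],[-0.086,-0.001,0.342],1],[[0,0,0],[-0.086,-0.001,0.342],1],[[0,0,0],[-0.086,-0.001,0.342],0.4]])

```text
clock: 8.7
eef_pos: [524.2, 197.8, 95.1]
tcp_rot: [3.14, 0.385, -3.068]
contact_force: [-0.1, 0.3, -0.3]
opening: 0.858
grasp_force: 0.0
```

step_arm(moves=[[[0,0,0],[0,0,0],0],[[0,0,0],[0,0,0],-1],[[0,0,0],[0,0,0],-1],[[0,0,0],[0,0,0],-1],[[0,0,0],[0,0,0],-1]], squeeze=50)

```text
clock: 9.2
eef_pos: [524.1, 198.1, 95.4]
tcp_rot: [3.14, 0.386, -3.067]
contact_force: [-6.1, -2.2, 12.8]
opening: 0.378
grasp_force: 48.2
```

Run:
```python
from h import *
from rig import telemetry
s=telemetry.sense();print(s['qpos'].round(2),s['grasp_force'])
p=s['eef_pos']; rel(p+110*np.array([-.572,-.043,.819]),s['tcp_rot'])
```

```text
[ 0.44  0.31  2.15 -0.41  0.34 -0.84] 48.19446802139282
t 9.2 pos [524.1 198.1  95.4] rpy [ 3.14   0.386 -3.067] F [-6.1 -2.2 12.8] op 0.378
turn [0.0, 0.0, 0.0] shift [0.1229, 0.0005, -0.536] rows 2.2
```

step_arm(moves=[[[0,0,0],[0.01,0,-0.045],-1],[[0,0,0],[0.03,0,-0.13],-1],[[0,0,0],[0.06,0,-0.26],-1],[[0,0,0],[0.09,0,-0.4],-1],[[0,0,0],[0.12,0,-0.536],-1],[[0,0,0],[0.12,0,-0.536],-1]])

```text
clock: 9.8
eef_pos: [460.8, 193.4, 186.8]
tcp_rot: [3.139, 0.386, -3.067]
contact_force: [0.9, -0.1, -2.6]
opening: 0.374
grasp_force: 51.0
```

Run:
```python
from h import *
from rig import telemetry
s=telemetry.sense();print(s['qpos'].round(2),s['grasp_force'])
rel([460,0,260],[np.pi,-.227,-3.0416])
```

```text
[ 0.5   0.06  2.2  -0.3   0.55 -0.92] 50.99112331867218
t 9.8 pos [460.8 193.4 186.8] rpy [ 3.139  0.386 -3.067] F [ 0.9 -0.1 -2.6] op 0.374
turn [0.0008, 0.7811, -0.0323] shift [-0.0679, -0.9631, -0.3702] rows 4.1
```

```bash
cat >> h.py <<'E'
def foot(tcp,rpy,F): return R.from_euler('xyz',rpy).inv().apply(np.array(F)-tcp)
def tcpfor(f,rpy,target): return np.array(target)-R.from_euler('xyz',rpy).apply(f)
E
python3 - <<'E'
from h import *
f=foot([524.1,198.1,95.4],[3.14,.386,-3.067],[571.1,201.7,30.9]); print('f',f)
rpy=[np.pi,-.225,-3.0416]
for z in(165,110): print(z,tcpfor(f,rpy,[503.5,-248.8,z]))
print('lens top u in tool',R.from_euler('xyz',[3.14,.386,-3.067]).inv().apply([-.572,-.043,.819]))
rel([505,0,250],rpy)
E
```

```text
f [-1.93859888e+01 -3.60472692e-02  7.75009170e+01]
165 [ 501.89802571 -248.92449344  244.87257464]
110 [ 501.89802571 -248.92449344  189.87257464]
lens top u in tool [ 0.22306697  0.00129937 -0.97469659]
t 9.8 pos [460.8 193.4 186.8] rpy [ 3.139  0.386 -3.067] F [ 0.9 -0.1 -2.6] op 0.374
turn [0.0008, 0.7786, -0.0323] shift [-0.2568, -0.9801, -0.2393] rows 4.2
```

step_arm(moves=[[[0,0,0],[0,0,-0.2],-1],[[0,0.15,0],[-0.05,-0.15,-0.3],-1],[[0,0.78,-0.032],[-0.257,-0.98,-0.24],-1],[[0,0.78,-0.032],[-0.257,-0.98,-0.24],-1],[[0,0.78,-0.032],[-0.257,-0.98,-0.24],-1],[[0,0.78,-0.032],[-0.257,-0.98,-0.24],-1],[[0,0.78,-0.032],[-0.257,-0.98,-0.24],-1],[[0,0.78,-0.032],[-0.257,-0.98,-0.24],-1]])

```text
clock: 10.6
eef_pos: [505.9, -0.4, 246.3]
tcp_rot: [-3.141, -0.23, -3.044]
contact_force: [-0.7, 0.0, -3.0]
opening: 0.371
grasp_force: 51.0
```

Run:
```python
from h import *
rel([501.9,-248.9,245],[np.pi,-.225,-3.0416])
```

```text
t 10.6 pos [ 5.059e+02 -4.000e-01  2.463e+02] rpy [-3.141 -0.23  -3.044] F [-0.7  0.  -3. ] op 0.371
turn [0.0001, -0.0065, -0.003] shift [0.1356, -1.2346, 0.0391] rows 5.0
```

step_arm(moves=[[[0,0.006,0],[0.11,-0.3,0],-1],[[0,0.006,0],[0.11,-1,0],-1],[[0,0.006,0],[0.11,-1,0],-1],[[0,0.006,0],[0.11,-1,0],-1],[[0,0.006,0],[0.11,-1,0],-1],[[0,0.006,0],[0.11,-1,0],-1]])

```text
clock: 11.2
eef_pos: [504.0, -200.9, 252.8]
tcp_rot: [-3.141, -0.233, -3.043]
contact_force: [-0.0, 0.9, -2.5]
opening: 0.375
grasp_force: 51.7
```

Run:
```python
from h import *
rel([501.9,-248.9,200],[np.pi,-.225,-3.0416])
```

```text
t 11.2 pos [ 504.  -200.9  252.8] rpy [-3.141 -0.233 -3.043] F [-0.   0.9 -2.5] op 0.375
turn [-0.0002, -0.0101, -0.0022] shift [-0.028, -0.2379, 0.2647] rows 1.4
```

step_arm(moves=[[[0,-0.01,-0.002],[-0.028,-0.238,0.265],-1],[[0,-0.01,-0.002],[-0.028,-0.238,0.265],-1],[[0,-0.01,-0.002],[-0.028,-0.238,0.265],-1],[[0,-0.01,-0.002],[-0.028,-0.238,0.265],-1]])

```text
clock: 11.6
eef_pos: [502.4, -247.8, 200.2]
tcp_rot: [3.141, -0.226, -3.04]
contact_force: [0.8, 0.4, -3.2]
opening: 0.377
grasp_force: 51.5
```

Run:
```python
from h import *
from rig import imaging,telemetry
import pickle
s=telemetry.sense(); print(s['eef_pos'].round(1),s['tcp_rot'].round(3),s['contact_force'].round(1))
k=calib('wrist'); w=imaging.grab_frame('wrist'); sd=imaging.grab_frame('side'); t=imaging.grab_frame('top')
pickle.dump(k,open('kw6.pkl','wb'))
for n,i in(('w6',w),('s6',sd),('t6',t)): cv2.imwrite(f'pics/{n}.png',i[:,:,::-1])
f=np.array([-19.4,0,77.5]); M=R.from_euler('xyz',s['tcp_rot'])
u=np.array([.223,.001,-.9747]); F=s['eef_pos']+M.apply(f); U=M.apply(u); print('foot',F.round(1),'axis',U.round(3))
ks=calib('side')
# predicted silhouette of the lens in side and wrist
for nm,kk,im in(('side',ks,sd),('wrist',k,w)):
    im=im[:,:,::-1].copy(); im=cv2.resize(im,None,fx=4,fy=4,interpolation=cv2.INTER_CUBIC)
    for z,rad in((0,22),(60,22),(68,17),(120,17)):
        a=np.linspace(0,2*np.pi,60); e1=np.cross(U,[0,1,0]); e1/=np.linalg.norm(e1); e2=np.cross(U,e1)
        P=F+U*z+rad*(np.cos(a)[:,None]*e1+np.sin(a)[:,None]*e2)
        cv2.polylines(im,[np.round(proj(kk,P)*4+1.5).astype(int)],True,(0,255,0),1)
    c=(proj(kk,F+U*50)[0]*4).astype(int); x,y=max(c[0]-200,0),max(c[1]-300,0)
    cv2.imwrite(f'pics/{nm}6o.png',im[y:y+600,x:x+400]); print(nm,x/4,y/4)
cv2.imwrite('pics/o6.png',np.hstack([cv2.imread('pics/side6o.png')[:600],cv2.copyMakeBorder((q:=cv2.imread('pics/wrist6o.png')),0,600-q.shape[0],0,0,cv2.BORDER_CONSTANT)]))
```

```text
[ 502.4 -247.8  200.2] [ 3.141 -0.226 -3.04 ] [ 0.8  0.4 -3.2]
foot [ 503.9 -247.6  120.3] axis [0.001 0.001 1.   ]
side 245.25 63.25
wrist 235.0 184.5
```

View pics/o6.png

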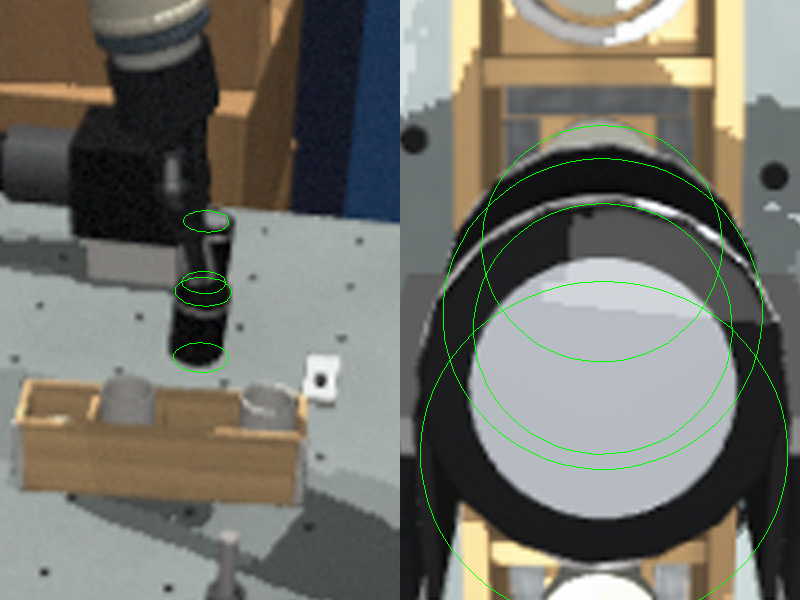

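The overlay shows the lens is held but leaning about 0.08 rad, top towards the robot: the glass disc is at crop (604,390) against a predicted (604,465). I'll measure the lean numerically from the barrel edges.

```bash
cat > m.py <<'E'
from h import *
def edges(img,rows,c0,half=16):
    """sub-pixel left/right edges of the dark barrel, per row, around column c0(row)"""
    g=cv2.cvtColor(img,cv2.COLOR_BGR2GRAY).astype(float); out=[]
    for r in rows:
        c=int(round(c0(r))); l=g[r,c-half:c+half+1]; dark=l[half-2:half+3].mean()
        def cross(seg):
            lv=(dark+np.median(seg[-5:]))/2
            for i in range(1,len(seg)):
                if seg[i]>lv: return i-1+(lv-seg[i-1])/(seg[i]-seg[i-1])
            return np.nan
        out.append([r,c-cross(l[half::-1]),c+cross(l[half:])])
    return np.array(out)
def disc(img):
    """glass disc in the wrist picture: bright blob near the centre"""
    g=cv2.cvtColor(img,cv2.COLOR_BGR2GRAY); roi=np.zeros_like(g); roi[170:380,220:350]=1
    hsv=cv2.cvtColor(img,cv2.COLOR_BGR2HSV)
    m=((g>150)&(roi>0)&(hsv[:,:,1]<50)).astype(np.uint8); m=cv2.morphologyEx(m,cv2.MORPH_OPEN,np.ones((5,5)))
    n,l,st,ce=cv2.connectedComponentsWithStats(m)
    i=1+np.argmax(st[1:,4]); c,_=cv2.findContours((l==i).astype(np.uint8),0,1)
    return cv2.fitEllipse(cv2.convexHull(c[0])),st[i]
E
python3 - <<'E'
from m import *
import pickle
np.set_printoptions(precision=2,suppress=True)
ks=calib('side'); F=np.array([503.9,-247.6,120.3])
pa=proj(ks,F+[0,0,50])[0]; pb=proj(ks,F)[0]; sl=(pa-pb)[0]/(pa-pb)[1]
c0=lambda r:pb[0]+sl*(r-pb[1])
e=edges(cv2.imread('pics/s6.png'),range(141,152),c0); mid=e[:,1:].mean(1)
print(np.c_[e,mid,[c0(r) for r in e[:,0]]]); print('slope',np.polyfit(e[:,0],mid,1)[0],'vertical',sl, 'dpx/dx tilt .1', (proj(ks,F+[5,0,50])[0]-pa)/(pa-pb)[1])
print(disc(cv2.imread('pics/w6.png')))
E
```

```text
[[141.   287.57 302.25 294.91 295.41]
 [142.   287.74 301.79 294.76 295.37]
 [143.   287.82 301.49 294.65 295.33]
 [144.   287.66 301.42 294.54 295.29]
 [145.   287.61 301.29 294.45 295.25]
 [146.   287.46 300.87 294.16 295.2 ]
 [147.   287.14 300.79 293.96 295.16]
 [148.   287.02 300.62 293.82 295.12]
 [149.   287.02 300.6  293.81 295.08]
 [150.   287.   300.47 293.74 295.04]
 [151.   287.2  300.47 293.83 295.  ]]
slope -0.1266106459136191 vertical -0.04142950741188877 dpx/dx tilt .1 [0.12 0.01]
(((285.324462890625, 281.03887939453125), (64.32491302490234, 66.09745025634766), 81.30842590332031), array([ 253,  249,   66,   65, 3358], dtype=int32))
```

Run:
```python
from h import *
rpy0=[3.141,-.226,-3.04]; tcp=np.array([502.4,-247.8,200.2])
U=np.array([-.077,0,1]); top=tcp*0+[503.9-6.2,-247.6,240]; F=top-120*U/np.linalg.norm(U); print(F)
f=foot(tcp,rpy0,F); print('f',f)
rpy=[np.pi,-.303,-3.0416]
for z in(110,): t=tcpfor(f,rpy,[503.5,-248.8,z]); print(t)
rel(t,rpy)
```

```text
[ 506.91272923 -247.6         120.35416589]
f [-22.28700217  -0.30422175  76.80468041]
[ 505.10703433 -248.33302166  189.95599616]
t 11.75 pos [ 503.2 -248.3  201.2] rpy [-3.141 -0.224 -3.04 ] F [-0.1  0.2 -2.1] op 0.374
turn [-0.0018, 0.1003, 0.0021] shift [-0.0216, -0.0009, 0.0528] rows 0.5
```

step_arm(moves=[[[0,0.1,0],[-0.02,0,0.053],-1],[[0,0.1,0],[-0.02,0,0.053],-1],[[0,0.1,0],[-0.02,0,0.053],-1]])

```text
clock: 12.05
eef_pos: [504.5, -248.6, 189.1]
tcp_rot: [-3.141, -0.303, -3.04]
contact_force: [-0.7, -0.6, -3.1]
opening: 0.373
grasp_force: 51.6
```

Run:
```python
from m import *
from rig import imaging,telemetry
import pickle
np.set_printoptions(precision=2,suppress=True)
s=telemetry.sense(); print(s['eef_pos'],s['tcp_rot'],s['contact_force'])
k=calib('wrist'); w=imaging.grab_frame('wrist')[:,:,::-1].copy(); sd=imaging.grab_frame('side')[:,:,::-1].copy()
cv2.imwrite('pics/w7.png',w); cv2.imwrite('pics/s7.png',sd)
M=R.from_euler('xyz',s['tcp_rot']); F=s['eef_pos']+M.apply([-22.3,-.3,76.8]); print('F',F)
ks=calib('side'); pa=proj(ks,F+[0,0,50])[0]; pb=proj(ks,F)[0]; sl=(pa-pb)[0]/(pa-pb)[1]
c0=lambda r:pb[0]+sl*(r-pb[1])
y1=int(pb[1]); e=edges(sd,range(y1-8,y1+1),c0); mid=e[:,1:].mean(1)
print(np.c_[mid,[c0(r) for r in e[:,0]]].T,'slope',np.polyfit(e[:,0],mid,1)[0],'vertical',sl)
el,_=disc(w); print(el, 'top pred',proj(k,F+[0,0,120]),back(k,[el[0]],F[2]+120))
# crate rim and cells in this wrist view: crate fit check overlay
im=cv2.resize(w,None,fx=2,fy=2,interpolation=cv2.INTER_CUBIC)
C=R.from_euler('z',.1).as_matrix()
for x in(-29,):
    q=np.array([[x+26,26,70],[x+26,-26,70],[x-26,-26,70],[x-26,26,70]])@C.T+[532.3,-245.7,0]
    cv2.polylines(im,[np.round(proj(k,q)*2+.5).astype(int)],True,(0,255,0),1)
for z,rad in((0,22),(60,22),(120,17)):
    a=np.linspace(0,6.283,60); P=F+np.c_[rad*np.cos(a),rad*np.sin(a),0*a+z]
    cv2.polylines(im,[np.round(proj(k,P)*2+.5).astype(int)],True,(0,0,255),1)
cv2.imwrite('pics/o7.png',im[240:840,260:880])
```

```text
[ 504.5  -248.57  189.09] [-3.14 -0.3  -3.04] [-0.73 -0.61 -3.13]
F [ 502.92 -249.06  109.13]
[[295.2  295.11 295.05 295.03 294.97 294.95 294.95 294.88 294.81]
 [295.57 295.53 295.49 295.45 295.4  295.36 295.32 295.28 295.23]] slope -0.04238300958645957 vertical -0.04215006834670526
((285.2826232910156, 281.0827941894531), (64.2027359008789, 66.10398864746094), 84.7561264038086) top pred [[284.3 282.5]] [[ 502.35 -248.76  229.13]]
```

View pics/o7.png

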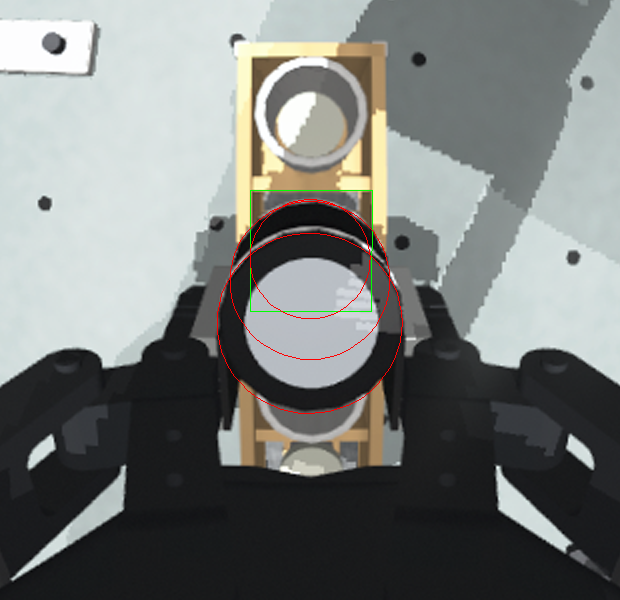

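The side view gives upright within about 0.01 rad, and the cell outline fits the picture with the foot within about 1 mm of the cell centre. I'll start a guarded descent.

step_arm(moves=[[[0,0,0],[-0.015,0,0.048],-1],[[0,0,0],[-0.03,0,0.096],-1],[[0,0,0],[-0.045,0,0.144],-1],[[0,0,0],[-0.06,0,0.192],-1],[[0,0,0],[-0.0745,0,0.2385],-1],[[0,0,0],[-0.0745,0,0.2385],-1]])

```text
clock: 12.75
eef_pos: [503.0, -248.9, 137.1]
tcp_rot: [3.141, -0.307, -3.041]
contact_force: [0.5, 0.4, -2.3]
opening: 0.373
grasp_force: 51.6
```

step_arm(moves=[[[0,0,0],[-0.003,0,0.0096],-1],[[0,0,0],[-0.006,0,0.019],-1]])

```text
clock: 12.95
eef_pos: [504.2, -249.4, 135.1]
tcp_rot: [-3.141, -0.304, -3.041]
contact_force: [-0.4, 0.1, -2.8]
opening: 0.375
grasp_force: 51.6
```

step_arm(moves=[[[0,0,0],[-0.0045,0,0.0143],-1],[[0,0,0],[-0.0075,0,0.024],-1]], squeeze=22)

```text
clock: 13.15
eef_pos: [504.0, -249.3, 129.9]
tcp_rot: [-3.141, -0.304, -3.041]
contact_force: [-0.7, 0.4, -3.3]
opening: 0.369
grasp_force: 51.6
```

step_arm(moves=[[[0,0,0],[-0.003,0,0.0095],-1],[[0,0,0],[-0.006,0,0.019],-1],[[0,0,0],[-0.006,0,0.019],-1]])

```text
clock: 13.45
eef_pos: [503.8, -249.2, 125.7]
tcp_rot: [-3.141, -0.305, -3.041]
contact_force: [0.2, -0.5, -2.5]
opening: 0.375
grasp_force: 51.6
```

step_arm(moves=[[[0,0,0],[-0.008,0,0.011],-1],[[0,0,0],[-0.011,0,0.021],-1],[[0,0,0],[-0.011,0,0.021],-1]])

```text
clock: 13.75
eef_pos: [504.6, -249.1, 120.9]
tcp_rot: [-3.141, -0.305, -3.041]
contact_force: [-0.6, 0.3, -2.4]
opening: 0.375
grasp_force: 51.6
```

step_arm(moves=[[[0,0,0],[-0.003,0,0.011],-1],[[0,0,0],[-0.006,0,0.021],-1],[[0,0,0],[-0.006,0,0.021],-1]])

```text
clock: 14.05
eef_pos: [504.4, -249.1, 116.6]
tcp_rot: [-3.141, -0.305, -3.041]
contact_force: [0.0, 0.1, -3.3]
opening: 0.374
grasp_force: 51.6
```

step_arm(moves=[[[0,0,0],[-0.004,0,0.012],-1],[[0,0,0],[-0.008,0,0.022],-1],[[0,0,0],[-0.008,0,0.022],-1]])

```text
clock: 14.35
eef_pos: [504.7, -249.1, 111.9]
tcp_rot: [-3.141, -0.305, -3.041]
contact_force: [-1.1, -0.9, -3.2]
opening: 0.374
grasp_force: 51.6
```

step_arm(moves=[[[0,0,0],[-0.004,0,0.012],-1],[[0,0,0],[-0.007,0,0.022],-1],[[0,0,0],[-0.007,0,0.022],-1]])

```text
clock: 14.65
eef_pos: [504.9, -249.2, 107.5]
tcp_rot: [-3.141, -0.304, -3.041]
contact_force: [0.2, 0.3, -1.5]
opening: 0.372
grasp_force: 51.7
```

step_arm(moves=[[[0,0,0],[-0.003,0,0.01],-1],[[0,0,0],[-0.003,0,0.01],-1]])

```text
clock: 14.85
eef_pos: [505.1, -249.3, 106.2]
tcp_rot: [-3.141, -0.304, -3.041]
contact_force: [-1.0, 1.8, 7.2]
opening: 0.377
grasp_force: 52.6
```

Contact: the wrist reads +7.2 N against −2.8 N before. I'll release gently and retreat straight up.

step_arm(moves=[[[0,0,0],[0,0,0],-0.22],[[0,0,0],[0,0,0],-0.15],[[0,0,0],[0,0,0],-0.05],[[0,0,0],[0,0,0],0.1],[[0,0,0],[0,0,0],0.3],[[0,0,0],[0,0,0],0.5],[[0,0,0],[0,0,0],0.5]])

```text
clock: 15.55
eef_pos: [504.8, -249.2, 105.5]
tcp_rot: [-3.141, -0.304, -3.041]
contact_force: [-0.9, -0.1, 0.7]
opening: 0.748
grasp_force: 0.0
```

Run:
```python
from m import *
from rig import imaging,telemetry
np.set_printoptions(precision=2,suppress=True)
s=telemetry.sense(); rel(s['eef_pos']+[0,0,130],s['tcp_rot'])
k=calib('wrist'); w=imaging.grab_frame('wrist')[:,:,::-1].copy(); cv2.imwrite('pics/w8.png',w)
el,_=disc(w); print(el,back(k,[el[0]],146))
```

```text
t 15.55 pos [ 504.8 -249.2  105.5] rpy [-3.14 -0.3  -3.04] F [-0.9 -0.1  0.7] op 0.748
turn [0.0, 0.0, 0.0] shift [0.1948, -0.0003, -0.6201] rows 2.6
((283.4772033691406, 284.26922607421875), (65.08240509033203, 67.18193054199219), 89.63236999511719) [[ 503.85 -249.89  146.  ]]
```

step_arm(moves=[[[0,0,0],[0.05,0,-0.15],0.5],[[0,0,0],[0.12,0,-0.38],0.7],[[0,0,0],[0.195,0,-0.62],1],[[0,0,0],[0.195,0,-0.62],1],[[0,-0.3,0],[0.195,-0.3,-0.62],1],[[0,-0.6,0],[0.195,-0.7,-0.62],1],[[0,-0.8,0],[0.195,-1,-0.62],1],[[0,-0.8,0],[0.195,-1,-0.62],1]])

```text
clock: 16.4
eef_pos: [525.2, -450.5, 237.3]
tcp_rot: [-3.137, 0.303, -3.039]
contact_force: [1.5, 0.4, -1.6]
opening: 1.0
grasp_force: 0.0
```

Run:
```python
from h import *
rel([467.6,294.2,220],[np.pi,.384,-3.0666])
```

```text
t 16.4 pos [ 525.2 -450.5  237.3] rpy [-3.137  0.303 -3.039] F [ 1.5  0.4 -1.6] op 1.0
turn [0.0052, -0.1036, 0.0328] shift [-0.0629, 3.7338, 0.0912] rows 14.9
```

step_arm(moves=[[[0,0,0],[0,1,0],1],[[0,0,0],[0,1,0],1],[[0,0,0],[0,1,0],1],[[0,0,0],[0,1,0],1]])

```text
clock: 16.8
eef_pos: [503.6, -248.1, 235.1]
tcp_rot: [-3.142, 0.295, -3.043]
contact_force: [1.0, 1.1, 0.1]
opening: 1.001
grasp_force: 0.0
```

step_arm(moves=[[[0,0,0],[0,1,0],1],[[0,0,0],[0,1,0],1],[[0,0,0],[0,1,0],1],[[0,0,0],[0,1,0],1]])

```text
clock: 17.2
eef_pos: [483.9, -48.5, 235.5]
tcp_rot: [-3.141, 0.296, -3.041]
contact_force: [0.6, 0.4, -0.3]
opening: 1.004
grasp_force: 0.0
```

step_arm(moves=[[[0,0,0],[0,1,0],1],[[0,0,0],[0,1,0],1],[[0,0,0],[0,1,0],1],[[0,0,0],[0,1,0],1]])

```text
clock: 17.6
eef_pos: [463.8, 150.8, 235.6]
tcp_rot: [-3.141, 0.297, -3.041]
contact_force: [1.7, -0.7, 1.0]
opening: 1.0
grasp_force: 0.0
```

Run:
```python
from h import *
from rig import telemetry
rel([467.6,294.2,161],[np.pi,.384,-3.0666]); print(telemetry.sense()['qpos'].round(2))
```

```text
t 17.6 pos [463.8 150.8 235.6] rpy [-3.141  0.297 -3.041] F [ 1.7 -0.7  1. ] op 1.0
turn [0.0105, -0.111, 0.0311] shift [0.022, 0.7117, 0.383] rows 3.2
[ 0.37 -0.01  2.11 -0.11  0.76 -1.24]
```

step_arm(moves=[[[0.01,-0.11,0.031],[0.02,0.71,0.1],1],[[0.01,-0.11,0.031],[0.02,0.71,0.1],1],[[0.01,-0.11,0.031],[0.02,0.712,0.2],1],[[0.01,-0.11,0.031],[0.022,0.712,0.383],1],[[0.01,-0.11,0.031],[0.022,0.712,0.383],1],[[0.01,-0.11,0.031],[0.022,0.712,0.383],1],[[0.01,-0.11,0.031],[0.022,0.712,0.383],1]])

```text
clock: 18.3
eef_pos: [468.5, 291.8, 162.0]
tcp_rot: [3.141, 0.383, -3.068]
contact_force: [0.3, 0.1, 0.6]
opening: 1.003
grasp_force: 0.0
```

Run:
```python
from m import *
from rig import imaging,telemetry
import pickle
rel([467.6,294.2,161],[np.pi,.384,-3.0666]); print(telemetry.sense()['qpos'].round(2))
s=telemetry.sense(); k=calib('wrist'); w=imaging.grab_frame('wrist')[:,:,::-1].copy(); cv2.imwrite('pics/w9.png',w)
el,_=disc(w); print(el)
M=R.from_euler('xyz',s['tcp_rot'])
# predicted top disc for F0
U=np.array([-.572,-.043,.819]); F0=np.array([563.5,301.3,30.85]); print('pred',proj(k,F0+130*U))
o,d=rays(k,[el[0]]); c=M.inv().apply(o-s['eef_pos']); d=M.inv().apply(d[0]); t=M.inv().apply(F0+130*U-s['eef_pos']); print('top pred tool',t.round(1),'seen at that depth',(c+d*(t[2]-c[2])/d[2]).round(1))
```

```text
t 18.3 pos [468.5 291.8 162. ] rpy [ 3.141  0.383 -3.068] F [0.3 0.1 0.6] op 1.003
turn [0.0005, -0.0011, -0.0011] shift [0.0053, 0.0126, 0.0031] rows 0.1
[ 0.69  0.2   2.1  -0.41  0.57 -0.64]
((268.36834716796875, 256.07147216796875), (196.98898315429688, 237.61077880859375), 53.51718521118164)
pred [[289.34219023 261.50594123]]
top pred tool [-10.1   2.4  30.7] seen at that depth [-6.6 -9.8 30.7]
```

Run:
```python
from m import *
from rig import imaging,telemetry
w=cv2.imread('pics/w9.png'); g=cv2.cvtColor(w,cv2.COLOR_BGR2GRAY)
m=np.zeros((422,562),np.uint8); n,_,m2,rc=cv2.floodFill(w.copy(),m,(289,262),0,(12,)*3,(12,)*3,4|cv2.FLOODFILL_FIXED_RANGE|cv2.FLOODFILL_MASK_ONLY|(255<<8))
m=m2[1:-1,1:-1]; c,_=cv2.findContours(m,0,1); c=max(c,key=cv2.contourArea); print(n,rc,cv2.fitEllipse(cv2.convexHull(c)))
print([(round(d['conf'],2),[round(float(x),1) for x in d['extent']]) for d in imaging.recognise('wrist','lens_long')][:2])
```

```text
2474 (262, 231, 57, 55) ((290.2723083496094, 257.8860778808594), (54.96200180053711, 56.826107025146484), 86.44121551513672)
[(0.85, [253.7, 215.0, 73.8, 78.4])]
```

Run:
```python
from h import *
M=R.from_euler('xyz',[np.pi,.384,-3.0666]); t=np.array([510.5,297.4,99.2])+M.apply([2,.5,0]); print(t)
rel(t,[np.pi,.384,-3.0666])
```

```text
[508.61340364 297.75966259  98.4507357 ]
t 18.4 pos [468.9 291.9 162.6] rpy [ 3.14   0.384 -3.068] F [-0.3  0.3 -0.4] op 1.0
turn [0.0015, 0.0006, -0.0021] shift [-0.0652, 0.0141, 0.3724] rows 1.5
```

step_arm(moves=[[[0,0,0],[0,0.014,0.02],1],[[0,0,0],[-0.033,0.014,0.19],1],[[0,0,0],[-0.065,0.014,0.372],1],[[0,0,0],[-0.065,0.014,0.372],1],[[0,0,0],[-0.065,0.014,0.372],1]])

```text
clock: 18.9
eef_pos: [507.5, 297.5, 96.5]
tcp_rot: [-3.141, 0.381, -3.067]
contact_force: [-0.2, 0.8, 0.2]
opening: 1.005
grasp_force: 0.0
```

Run:
```python
from h import *
rel([508.6,297.8,98.5],[np.pi,.384,-3.0666])
```

```text
t 18.9 pos [507.5 297.5  96.5] rpy [-3.141  0.381 -3.067] F [-0.2  0.8  0.2] op 1.005
turn [-0.001, -0.0036, -0.0007] shift [-0.0089, 0.0012, -0.0074] rows 0.0
```

step_arm(moves=[[[0,0,0],[-0.007,0,-0.007],0.4],[[0,0,0],[-0.007,0,-0.007],0.1],[[0,0,0],[-0.007,0,-0.007],-0.1],[[0,0,0],[-0.007,0,-0.007],-1],[[0,0,0],[-0.007,0,-0.007],-1],[[0,0,0],[-0.007,0,-0.007],-1],[[0,0,0],[-0.007,0,-0.007],-1]], squeeze=50)

```text
clock: 19.6
eef_pos: [508.6, 298.6, 100.0]
tcp_rot: [3.14, 0.384, -3.066]
contact_force: [-6.3, -2.7, 13.3]
opening: 0.501
grasp_force: 48.8
```

Run:
```python
from h import *
from rig import telemetry
s=telemetry.sense();print(s['qpos'].round(2),s['grasp_force'])
p=s['eef_pos']; rel(p+110*np.array([-.572,-.043,.819]),s['tcp_rot'])
```

```text
[ 0.65  0.35  2.07 -0.49  0.44 -0.58] 48.755063116550446
t 19.6 pos [508.6 298.6 100. ] rpy [ 3.14   0.384 -3.066] F [-6.3 -2.7 13.3] op 0.501
turn [0.0, 0.0, 0.0] shift [0.1238, 0.0006, -0.5358] rows 2.2
```

step_arm(moves=[[[0,0,0],[0.01,0,-0.045],-1],[[0,0,0],[0.03,0,-0.13],-1],[[0,0,0],[0.06,0,-0.26],-1],[[0,0,0],[0.09,0,-0.4],-1],[[0,0,0],[0.124,0,-0.536],-1],[[0,0,0],[0.124,0,-0.536],-1]])

```text
clock: 20.2
eef_pos: [444.6, 293.9, 191.2]
tcp_rot: [3.139, 0.384, -3.067]
contact_force: [0.3, 1.4, -3.2]
opening: 0.504
grasp_force: 51.9
```

Run:
```python
from h import *
rel([470,180,275],[np.pi,-.3,-3.0416])
f=foot([508.6,298.6,100],[3.14,.384,-3.066],[563.5-1.8,301.8,30.85]); print(f)
print(tcpfor(f,[np.pi,-.225,-3.0416],[618.9,-236.7,120]))
```

```text
t 20.2 pos [444.6 293.9 191.2] rpy [ 3.139  0.384 -3.067] F [ 0.3  1.4 -3.2] op 0.504
turn [0.0018, 0.8714, -0.0312] shift [-0.235, -0.5763, -0.3585] rows 4.6
[-23.41057002  -0.95313333  84.03933156]
[ 614.75441019 -236.1579974   207.14409227]
```

step_arm(moves=[[[0,0,0],[0,0,-0.2],-1],[[0,0.15,0],[-0.05,-0.1,-0.35],-1],[[0,0.87,-0.031],[-0.235,-0.576,-0.36],-1],[[0,0.87,-0.031],[-0.235,-0.576,-0.36],-1],[[0,0.87,-0.031],[-0.235,-0.576,-0.36],-1],[[0,0.87,-0.031],[-0.235,-0.576,-0.36],-1],[[0,0.87,-0.031],[-0.235,-0.576,-0.36],-1],[[0,0.87,-0.031],[-0.235,-0.576,-0.36],-1]])

```text
clock: 21.0
eef_pos: [471.2, 179.5, 271.0]
tcp_rot: [-3.14, -0.301, -3.044]
contact_force: [0.1, 0.1, -4.4]
opening: 0.501
grasp_force: 53.2
```

Run:
```python
from h import *
rel([616,-236.7,260],[np.pi,-.3,-3.0416])
```

```text
t 21.0 pos [471.2 179.5 271. ] rpy [-3.14  -0.301 -3.044] F [ 0.1  0.1 -4.4] op 0.501
turn [-0.0015, -0.0014, -0.0028] shift [-0.5106, -2.1417, -0.0969] rows 8.8
```

step_arm(moves=[[[0,0,0],[-0.1,-0.3,-0.02],-1],[[0,0,0],[-0.25,-1,-0.05],-1],[[0,0,0],[-0.25,-1,-0.05],-1],[[0,0,0],[-0.25,-1,-0.05],-1],[[0,0,0],[-0.25,-1,-0.05],-1]])

```text
clock: 21.5
eef_pos: [541.7, -18.0, 268.1]
tcp_rot: [-3.137, -0.297, -3.045]
contact_force: [0.1, 0.5, -3.2]
opening: 0.503
grasp_force: 53.7
```

step_arm(moves=[[[0,0,0],[-0.15,-0.3,-0.03],-1],[[0,0,0],[-0.26,-1,-0.05],-1],[[0,0,0],[-0.26,-1,-0.05],-1],[[0,0,0],[-0.26,-1,-0.05],-1],[[0,0,0],[-0.26,-1,-0.05],-1],[[0,0,0],[-0.26,-1,-0.05],-1]])

```text
clock: 22.1
eef_pos: [613.2, -208.1, 262.1]
tcp_rot: [-3.14, -0.3, -3.044]
contact_force: [-0.4, 0.2, -4.1]
opening: 0.505
grasp_force: 53.9
```

Run:
```python
from h import *
rel([616,-236.7,215],[np.pi,-.3,-3.0416])
```

```text
t 22.1 pos [ 613.2 -208.1  262.1] rpy [-3.14  -0.3   -3.044] F [-0.4  0.2 -4.1] op 0.505
turn [-0.0012, 0.0005, -0.0028] shift [-0.0695, -0.1433, 0.2251] rows 1.1
```

step_arm(moves=[[[0,0,0],[-0.069,-0.143,0],-1],[[0,0,0],[-0.069,-0.143,0.225],-1],[[0,0,0],[-0.069,-0.143,0.225],-1],[[0,0,0],[-0.069,-0.143,0.225],-1]])

```text
clock: 22.5
eef_pos: [615.3, -234.2, 215.3]
tcp_rot: [3.141, -0.303, -3.041]
contact_force: [1.2, -0.4, -2.6]
opening: 0.507
grasp_force: 53.9
```

```bash
cat > look.py <<'E'
from m import *
from rig import imaging,telemetry
np.set_printoptions(precision=2,suppress=True)
def look(f,u,L,tag):
    s=telemetry.sense(); print(s['eef_pos'],s['tcp_rot'],s['contact_force'])
    k=calib('wrist'); w=imaging.grab_frame('wrist')[:,:,::-1].copy(); sd=imaging.grab_frame('side')[:,:,::-1].copy()
    cv2.imwrite(f'pics/w{tag}.png',w); cv2.imwrite(f'pics/s{tag}.png',sd)
    M=R.from_euler('xyz',s['tcp_rot']); F=s['eef_pos']+M.apply(f); U=M.apply(u); print('F',F,'U',U)
    ks=calib('side'); pa=proj(ks,F+60*U)[0]; pb=proj(ks,F)[0]; pv=proj(ks,F+[0,0,60])[0]
    sl=(pa-pb)[0]/(pa-pb)[1]; c0=lambda r:pb[0]+sl*(r-pb[1])
    y1=int(pb[1]); e=edges(sd,range(y1-12,y1+1),c0); mid=e[:,1:].mean(1)
    a=np.polyfit(e[:,0],mid,1)[0]; svert=(pv-pb)[0]/(pv-pb)[1]; dx=(proj(ks,F+[6,0,60])[0]-pv)[0]/(pv-pb)[1]/.1
    print('width',(e[:,2]-e[:,1])); print('side tilt x',(a-svert)/dx,'foot-region dx mm',-(mid-[c0(r) for r in e[:,0]])*np.linalg.norm(F-np.array(ks['cam_to_world'])[:3,3])/ks['fx'])
    p=proj(k,F+L*U)[0].astype(int); m=np.zeros((422,562),np.uint8)
    _,_,m2,rc=cv2.floodFill(w.copy(),m,(int(p[0]),int(p[1])),0,(12,)*3,(12,)*3,4|cv2.FLOODFILL_FIXED_RANGE|cv2.FLOODFILL_MASK_ONLY|(255<<8))
    c,_=cv2.findContours(m2[1:-1,1:-1],0,1); c=max(c,key=cv2.contourArea); el=cv2.fitEllipse(cv2.convexHull(c))
    print('disc',el,'pred',p,'top seen',back(k,[el[0]],(F+L*U)[2]),'top pred',F+L*U)
E
python3 -c "
from look import *
look([-23.4,-.5,84],[.225,0,-.974],130,'10')"
```

```text
[ 615.35 -234.19  215.3 ] [ 3.14 -0.3  -3.04] [ 1.22 -0.36 -2.65]
F [ 612.68 -234.93  128.14] U [0.08 0.01 1.  ]
width [13.07 14.58 14.33 13.59 13.58 13.6  13.45 13.48 13.38 13.36 13.41 13.09
 12.51]
side tilt x 0.04908249783512163 foot-region dx mm [1.7  1.95 1.9  2.16 1.93 2.03 2.09 2.35 2.39 2.45 2.65 2.8  3.26]
disc ((285.1213684082031, 303.7576904296875), (85.73218536376953, 91.89167022705078), 89.3726577758789) pred [283 307] top seen [[ 621.15 -233.7   257.72]] top pred [ 622.49 -233.99  257.72]
```

Run:
```python
from h import *
f=foot([615.3,-234.2,215.3],[3.141,-.303,-3.041],[615.0,-234.4,128.1]); print(f)
u=R.from_euler('xyz',[3.141,-.303,-3.041]).inv().apply([.05,.003,1]); print('u',u)
rpy=[np.pi,-.253,-3.0416]; t=tcpfor(f,rpy,[618.9,-236.7,105]); print(t); rel(t,rpy)
```

```text
[-25.71510581  -0.21824351  83.32260019]
u [ 0.2506163  -0.00146181 -0.96938039]
[ 614.85835169 -236.88614834  192.10683342]
t 22.6 pos [ 617.1 -235.2  217.1] rpy [-3.14  -0.299 -3.041] F [-0.1  0.2 -1.9] op 0.505
turn [-0.0022, -0.0584, 0.0003] shift [-0.0253, -0.0071, 0.123] rows 0.5
```

step_arm(moves=[[[-0.002,-0.058,0],[-0.025,-0.007,0.06],-1],[[-0.002,-0.058,0],[-0.025,-0.007,0.123],-1],[[-0.002,-0.058,0],[-0.025,-0.007,0.123],-1],[[-0.002,-0.058,0],[-0.025,-0.007,0.123],-1],[[-0.002,-0.058,0],[-0.025,-0.007,0.123],-1]])

```text
clock: 23.1
eef_pos: [614.2, -238.2, 190.6]
tcp_rot: [3.141, -0.255, -3.043]
contact_force: [1.3, -0.0, -3.5]
opening: 0.506
grasp_force: 53.9
```

```bash
python3 -c "
from look import *
look([-25.7,-.2,83.3],[.2506,0,-.9694],130,'11')
rel([614.9,-236.9,192.1],[np.pi,-.253,-3.0416])"
```

```text
[ 614.22 -238.16  190.6 ] [ 3.14 -0.26 -3.04] [ 1.25 -0.02 -3.47]
F [ 618.04 -237.95  103.51] U [ 0. -0.  1.]
width [13.11 13.41 14.25 13.99 13.4  13.31 13.29 13.37 13.26 13.08 13.07 13.16
 12.64]
side tilt x 0.020846247607002422 foot-region dx mm [-0.38 -0.54 -0.24 -0.29 -0.37 -0.68 -0.87 -0.76 -0.65 -0.96 -1.1  -1.13
 -0.99]
disc ((285.1295166015625, 303.6445617675781), (85.86491394042969, 91.9366455078125), 88.1955337524414) pred [284 304] top seen [[ 617.83 -237.87  233.67]] top pred [ 618.36 -237.97  233.67]
t 23.2 pos [ 614.2 -238.2  190.5] rpy [ 3.14 -0.26 -3.04] F [-0.6  0.8 -3.6] op 0.505
turn [0.0008, -0.0029, -0.0013] shift [-0.002, 0.0062, -0.009] rows 0.0
```

step_arm(moves=[[[0,0,0],[-0.015,0.006,0.045],-1],[[0,0,0],[-0.03,0.006,0.095],-1],[[0,0,0],[-0.043,0.006,0.145],-1],[[0,0,0],[-0.056,0.006,0.194],-1],[[0,0,0],[-0.067,0.006,0.24],-1],[[0,0,0],[-0.067,0.006,0.24],-1],[[0,0,0],[-0.067,0.006,0.24],-1]])

```text
clock: 23.9
eef_pos: [614.3, -236.9, 139.9]
tcp_rot: [3.141, -0.256, -3.043]
contact_force: [0.2, 0.2, -3.5]
opening: 0.503
grasp_force: 53.9
```

step_arm(moves=[[[0,0,0],[-0.003,0,0.012],-1],[[0,0,0],[-0.005,0,0.019],-1],[[0,0,0],[-0.005,0,0.019],-1]])

```text
clock: 24.2
eef_pos: [614.4, -236.9, 136.3]
tcp_rot: [3.141, -0.256, -3.043]
contact_force: [0.1, 0.7, -3.0]
opening: 0.502
grasp_force: 53.9
```

step_arm(moves=[[[0,0,0],[-0.003,0,0.011],-1],[[0,0,0],[-0.006,0,0.021],-1],[[0,0,0],[-0.006,0,0.021],-1]])

```text
clock: 24.5
eef_pos: [614.3, -236.8, 131.5]
tcp_rot: [3.141, -0.256, -3.043]
contact_force: [-0.5, -0.7, -3.7]
opening: 0.507
grasp_force: 53.9
```

step_arm(moves=[[[0,0,0],[-0.003,0,0.011],-1],[[0,0,0],[-0.006,0,0.021],-1],[[0,0,0],[-0.006,0,0.021],-1]])

```text
clock: 24.8
eef_pos: [614.8, -236.9, 129.0]
tcp_rot: [3.141, -0.255, -3.043]
contact_force: [-2.5, 1.2, 9.7]
opening: 0.507
grasp_force: 54.9
```

step_arm(moves=[[[0,0,0],[0.001,0,-0.004],-1],[[0,0,0],[0.001,0,-0.004],0.02],[[0,0,0],[0.001,0,-0.004],0.08],[[0,0,0],[0.001,0,-0.004],0.2],[[0,0,0],[0.001,0,-0.004],0.4],[[0,0,0],[0.001,0,-0.004],0.6],[[0,0,0],[0.001,0,-0.004],0.6]])

```text
clock: 25.5
eef_pos: [614.6, -236.9, 128.2]
tcp_rot: [3.141, -0.256, -3.043]
contact_force: [-0.7, 0.2, 0.2]
opening: 0.801
grasp_force: 0.0
```

step_arm(moves=[[[0,0,0],[0.04,0,-0.15],0.6],[[0,0,0],[0.1,0,-0.38],0.7],[[0,0,0],[0.16,0,-0.6],1],[[0,0,0],[0.16,0,-0.6],1],[[0,0,0],[0.16,0,-0.6],1]])

```text
clock: 26.0
eef_pos: [614.6, -237.2, 253.8]
tcp_rot: [-3.141, -0.253, -3.043]
contact_force: [-0.2, -0.1, -1.3]
opening: 0.998
grasp_force: 0.0
```

Run:
```python
from look import *
w=imaging.grab_frame('wrist')[:,:,::-1].copy(); k=calib('wrist'); t=imaging.grab_frame('top')[:,:,::-1].copy(); sd=imaging.grab_frame('side')[:,:,::-1].copy()
for n,i in(('wf',w),('tf',t),('sf',sd)): cv2.imwrite(f'pics/{n}.png',i)
kt,ks=calib('top'),calib('side')
for nm,F,L in(('long',[618.9,-236.7,41],130),('stepped',[503.5,-248.8,26],120)):
    F=np.array(F); p=proj(k,F+[0,0,L])[0]; m=np.zeros((422,562),np.uint8)
    print(nm,'wrist pred',p)
    if 5<p[0]<555 and 5<p[1]<415:
        _,_,m2,rc=cv2.floodFill(w.copy(),m,(int(p[0]),int(p[1])),0,(12,)*3,(12,)*3,4|cv2.FLOODFILL_FIXED_RANGE|cv2.FLOODFILL_MASK_ONLY|(255<<8))
        c,_=cv2.findContours(m2[1:-1,1:-1],0,1); el=cv2.fitEllipse(cv2.convexHull(max(c,key=cv2.contourArea))); print(el,back(k,[el[0]],F[2]+L))
    pb=proj(ks,F+[0,0,75-F[2]])[0];pv=proj(ks,F+[0,0,135-F[2]])[0]; sl=(pv-pb)[0]/(pv-pb)[1]; c0=lambda r:pb[0]+sl*(r-pb[1])
    e=edges(sd,range(int(pv[1])+2,int(pb[1])-2),c0); mid=e[:,1:].mean(1); print('side tilt slope diff',np.polyfit(e[:,0],mid,1)[0]-sl,(e[:,2]-e[:,1]).round(1))
a=t[150:260,340:400]; cv2.imwrite('pics/fin.png',np.hstack([cv2.resize(a,(327,600)),cv2.resize(sd[110:230,225:320],(470,600))]))
```

```text
long wrist pred [284.56 253.04]
((285.23431396484375, 246.08189392089844), (43.967018127441406, 44.72600555419922), 96.17452239990234) [[ 613.69 -236.71  171.  ]]
side tilt slope diff -0.028191956066589332 [13.3 13.2 13.4 13.4 13.5 13.2 13.2 12.9 12.9 12.9 12.9]
stepped wrist pred [283.66 107.13]
((282.9804992675781, 105.1014633178711), (26.06791114807129, 28.209020614624023), 88.84412384033203) [[ 501.78 -249.53  146.  ]]
side tilt slope diff 0.01805899469641451 [10.6 10.1 10.1 10.1 10.1 10.1 10.   9.9 10.2 11.1 12.5 12.3]
```

View pics/fin.png

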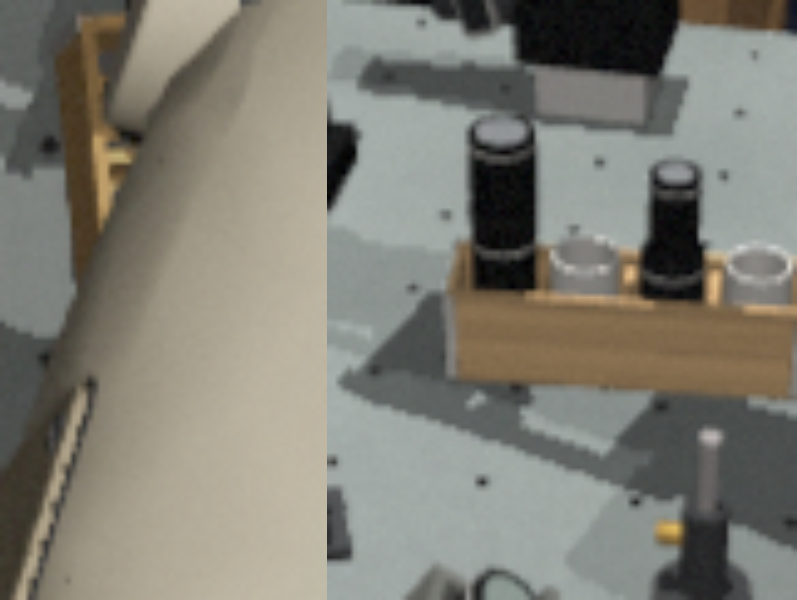

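The side view shows both lenses standing upright in the free cells (long at (503,200), stepped at (675,230)), the tubes undisturbed and the gripper clear above. The measured leans are about 0.03 rad or less, so I'll hand in.

```bash
python3 -c "
from rig import r
print(r.sign_off())"
```

```text
the job is handed in; nothing more can be done
None
```

The job is handed in: both lenses stand upright on their seat posts, the long one in the far free cell and the stepped one in the nearer free cell. The first grasp closed on air and was redone; no verdict was returned at hand-in.

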